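Feel a dial padlock open and take it off the sample box

ROBOT

A 7-joint arm with a two-finger parallel gripper is mounted at the origin on the work surface; the furniture and walls round the work are solid. World frame = base frame: x ahead of the robot, y to its left, z up, the work surface at z = 0. Lengths are in m, angles in rad, forces in N, time in s.
With the tool pointing down it reaches from about 0.425 to 1.025 m from the base axis. Payload 9.4 kg.
Tool frame: the origin (TCP) lies between the finger pads; the fingertips stand 14 mm ahead of it and the grasp point (between the pads) lies 5 mm behind it; z points along the fingers, y is the line along which they close (so a half turn about z gives the same grasp; the last joint's range is limited). The gripper opens to 85 mm and grips with 20 to 120 N. Pads are 22 mm wide; open, the fingers measure 114 mm over their backs; the gripper's body (76 mm by 85 mm) begins 54 mm behind the grasp point. The pads swing forward as they close: fully open they stand 13 mm farther back than shut.
Start: joints at [-1.412, 0.599, -0.003, 1.599, 0.002, 0.943, -0.08], TCP at [0.169, 0.705, 0.245] pointing down, gripper open.
Joint ranges: [-2.57, 2.57], [-0.35, 1.97], [-1.29, 1.29], [0.11, 2.56], [-1.05, 4.19], [0.11, 1.86], [-2.63, 2.63]. Speed limits (rad/s): [2.22, 2.22, 3.01, 3.01, 3.14, 3.14, 3.14].

INTERFACE

Orientations are given as a unit quaternion [w, x, y, z].
In Python, from workcell import get_state, get_image, finish_job gives the robot as it stands.
- The arm moves only by the shell command python3 -m pendant 'ROWS' [FORCE]. ROWS is JSON, a list that holds one entry, the list of rows, each a list of 7 numbers: the turn, a rotation vector about the tool's x, y, z in degrees, then the shift along the tool's x, y, z in cm, then the closure, from -1 (fully open) to 1 (shut). A call has 1 to 8 rows; each row shifts and turns the commanded pose from where the row before left it, along the tool's axes as they then stand; what a row does not reach is not made up. A row lasts 1/12 s, in which the tool goes at most 41.7 mm and 7.16 degrees, less where a joint would pass 70% of its speed; a pose out of reach is approached as far as the arm can. A call is refused whole if a number of a shift passes 4.17 or a number of a turn 7.16, either way. A call with a gripper value outside its range is refused whole. The fingers move at their own pace and stop on an object; FORCE is the grip in N (left out, the last holds). Time passes only in rows, so rows that do not move let the fingers close. It gives the time, the measured TCP pose, the force, the opening and the grip force at its end, in the units of the state.
- get_state(): the state, without advancing time (a new reading comes with each control period).
- get_image(name): name is "scene" or "top" or "wrist"; returns a dict with "image" (480x640x3 uint8, red, green, blue), "depth" (480x640 float32, m along the optical axis (not along the pixel's ray), 0 where there is no reading), "camera_matrix" (3x3 intrinsics, pixels), "distortion" ([k1, k2, p1, p2, k3] as OpenCV has them; the pictures are not rectified), "extrinsics" (4x4, takes a point from camera to world coordinates); the wrist camera has in their place "hand_eye" (4x4, takes a point from camera to tool coordinates, whose origin is the TCP and whose axes are the flange's). Camera axes: x right, y down, z forward; pixel columns grow to the right and rows downward; lengths in m; the calibration is good to about 2 mm. A picture is of the moment at which its call begins: read the wrist's pose just before it.
- finish_job(): hands the job in; it is judged then, once.
The state is a dict: "clock": time; "qpos": joint angles; "joint_velocities": joint speeds; "joint_torque": joint torques, N m; "eef_pos": TCP position; "eef_rot": TCP orientation; "wrist_force": force on the tool from outside, world axes, zero at the start; "wrist_torque": the same for the moment, N m; "opening": finger opening in m; "grip_force": force on a finger pad.
Only numpy, scipy, OpenCV 4.12 (cv2) and the standard library are available. Lean on these libraries where they do the work, as an engineer would, in place of code of your own. Each camera call takes 0.05 s, during which the arm holds its last target. There are 200 camera calls.

TASK

The number of the dial padlock on the steel sample box is lost: turn its dial slowly clockwise, feeling past the shallow false notches, and stop where it clicks into the true one and the shackle springs out. With the lock still lying in its tray pull the shackle fully open, out of the staple, then lift the padlock off and finish while holding it up in the gripper, shackle still open and all of the lock at least 10 cm above the lid, ready to be handed over. Leave the lid shut and the things round the box standing where they are.

Things in the scene. Friction and masses are not known exactly. Their poses are not given: they have to be found in the camera images.
- strongbox: Grey sheet-steel box, 150 (x) x 230 (y) x 98 mm high with its lid, fixed to the bench. Origin: centre of its underside, on the bench; x points from its front (side with the paper card) to its hinged back, y along its width, z up. The lid is bare but for the padlock, its tray and the staple.
- lid_top (a point): Point on the lid's top under the padlock's middle, 98 mm above the bench, at (-41, -40) mm in the box's axes. Round it a dark steel tray holds the padlock: 3 mm floor, 3 mm rails rising 11 mm above the lid on its front, back and -y sides, open to +y.
- staple (a point): Steel staple of the box's front wall, coming up through the lid: arch of 6 mm bar, 26 mm wide (along x), 6 mm along y, 33 mm high above the lid, 14 mm clear inside. This point: middle of its opening, 17 mm above the lid, at (-58, -7.5) mm in the box's axes. The padlock's front leg passes through it along y and so holds the lid.
- padlock: Loose brass padlock, about 0.23 kg, lying dial up in the tray. Body 56 (x) x 54 (y) x 28 mm high, 1.2 mm clear of the rails; origin: centre of its underside, at first 3 mm above the lid; axes parallel to the box's, z out of the dial face, +y the side where the shackle leaves it. Tray and staple take the turning and pulling forces: no need to hold it for those.
- padlock_heel (a point): Middle of the padlock body's end face away from the shackle: 27 mm along -y and 14 mm above the padlock's origin.
- knob_mid (a point): On the dial's axis, at half the height of its black fluted round knob: 26 mm diameter, 18 mm high, from 32.5 to 50.5 mm above the padlock's underside (this point 41.5 mm, at the start 142.5 mm above the bench); below it the dial's skirt, 46 mm diameter, 4 mm thick, which fingertips must stay above.
- dial (a joint): Turn of the dial, rad, growing clockwise seen from above; the start reading is arbitrary; no stops. Turns with 0.04 to 0.11 N m. The true notch, some 0.3 rad wide, lies 0.5 to 2.5 rad clockwise of the start, its place not told; up to two shallow false ones come before it. Turning on out of the true one takes up to 0.3 N m and pushes the shackle back in.
- shackle (a joint): How far the shackle is out, m: 0 locked, up to 0.002 in a false notch, springs to 0.005 in the true notch, 0.024 fully open (stop). Blocked until the true notch is found; then pulled along the padlock's +y against about 1.5 N friction (it may check on the notch's sides: up to 20 N); it stays where it is left, its long leg in the padlock.
- shackle_grip (a point): Point on the U-shaped shackle (moves with it), midway between its legs, where both can be pinched from above: 9 mm bar along the padlock's y, 34 mm apart in x (43 mm over both). Locked, it is 58 mm along +y from and 14 mm above the padlock's origin, 17 mm above the bare lid. Straight from the staple (its +y face 22.5 mm before this point) to 9 mm beyond; the bow ends at 30.5 mm.
- short_tip (a point): Rear end of the shackle's front (short) leg, which passes through the staple: 17 mm along -x and 39.5 mm along -y from shackle_grip. It is clear of the staple, and the padlock can be lifted straight up, from about 0.018 of shackle travel on.
- lid (a joint): Opening of the box's lid, rad, about its back edge, 0 shut; held only by the padlock's leg in the staple.
- saline: White reagent bottle, 64 mm diameter, 150 mm high, standing by the box; a bystander. Origin: centre of its underside.
- stain_bottle: Small white bottle with a blue cap, 44 mm diameter, 98 mm high; a bystander. Origin: centre of its underside.
- sample_cup: Clear sample cup with a red screw lid, 50 mm diameter, 59 mm high; a bystander. Origin: centre of its underside.
- timer: Flat white bench timer, 66 x 66 x 19 mm, lying face up; a bystander. Origin: centre of its underside.
Not all that is in view belongs to the job. Leave any pink or red look-alike of the padlock alone.

How it is judged:
By the outcome, as a careful person would: the job done as asked, in the order asked, and still so for the second after the job is handed in, while the arm keeps its last pose, push and grip.
It also fails if it takes over 54 s, if anything falls off the work surface, if the arm or the gripper's body presses on something with over 40 N, if the wrist force passes 120 N, or if a joint passes its speed limit or range.

## Working session

There is one attempt and no reset: what is moved stays moved. The work goes in short steps, Python scripts to look and compute and a shell command to move; the robot and the scene stay as the last step left them, time stands still between calls to the robot, and variables do not carry over. Pictures are saved under pics/ and viewed, at most 10 in all, crops included, and the job is handed in when it is done.

```bash
mkdir -p pics; ls; cat > h.py <<'E'
import numpy as np,cv2
from workcell import get_state,get_image
from scipy.spatial.transform import Rotation as R
def pose(s=None):
    s=s or get_state(); q=s["eef_rot"]; T=np.eye(4)
    T[:3,:3]=R.from_quat([q[1],q[2],q[3],q[0]]).as_matrix(); T[:3,3]=s["eef_pos"]; return T
def shot(n):
    T=pose(); d=get_image(n); d["E"]=np.array(d["extrinsics"]) if "extrinsics" in d else T@np.array(d["hand_eye"]); return d
def ray(d,uv):
    p=cv2.undistortPoints(np.array(uv,float).reshape(-1,1,2),np.array(d["camera_matrix"]),np.array(d["distortion"])).reshape(-1,2)
    v=np.c_[p,np.ones(len(p))]@d["E"][:3,:3].T
    return d["E"][:3,3],v
def onz(d,uv,z):
    o,v=ray(d,uv); return o+v*((z-o[2])/v[:,2])[:,None]
def dep(d,uv):
    o,v=ray(d,uv); u=np.array(uv,int).reshape(-1,2); return o+v*d["depth"][u[:,1],u[:,0]][:,None]
def save(d,f): cv2.imwrite("pics/"+f,d["image"][...,::-1])
E
python3 - <<'E'
from h import *
s=get_state();print(s)
for n in("scene","top"):
    d=shot(n);save(d,n+"0.png");print(n,d["E"].round(3).tolist(),np.array(d["camera_matrix"]).tolist())
E
```

```text
pics
{'clock': 0.0, 'qpos': array([-1.41166157,  0.6001585 , -0.00253515,  1.60014402,  0.00179027,
        0.94285073, -0.07979118]), 'joint_velocities': array([-0.00035846, -0.00033282,  0.00075409,  0.00197169,  0.00027372,
       -0.00259176,  0.00085085]), 'joint_torque': array([ 9.71785848e-04, -7.76457953e+01,  1.56538568e+00, -2.58024788e+01,
        1.23527739e-02,  9.08639166e-03, -4.49441060e-06]), 'eef_pos': array([0.16931213, 0.70449574, 0.24438787]), 'eef_rot': array([-2.20203672e-05,  1.17616991e-01,  9.93058728e-01, -7.78903507e-04]), 'wrist_force': array([ 0.30255714,  0.59876699, -0.01122866]), 'wrist_torque': array([ 0.0301758 ,  0.02073137, -0.04691913]), 'grip_force': 0.0, 'opening': 0.08537266955130471}
scene [[0.697, -0.422, 0.58, -0.122], [-0.717, -0.416, 0.56, -0.627], [0.005, -0.806, -0.592, 0.702], [0.0, 0.0, 0.0, 1.0]] [[443.550866123049, 0.0, 321.12717276580355], [0.0, 443.550866123049, 239.85251208573212], [0.0, 0.0, 1.0]]
top [[-0.018, -0.995, 0.101, 0.335], [-1.0, 0.02, 0.021, -0.07], [-0.023, -0.101, -0.995, 1.26], [0.0, 0.0, 0.0, 1.0]] [[471.8396346246192, 0.0, 324.1840707994658], [0.0, 471.8396346246192, 237.01487913575232], [0.0, 0.0, 1.0]]
```

View pics/top0.png

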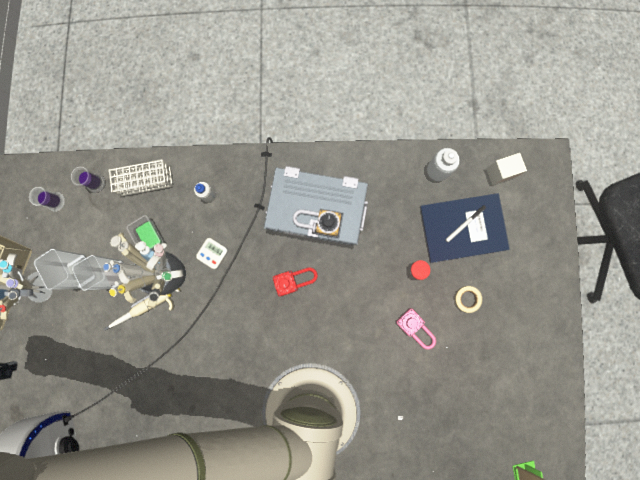

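View pics/scene0.png

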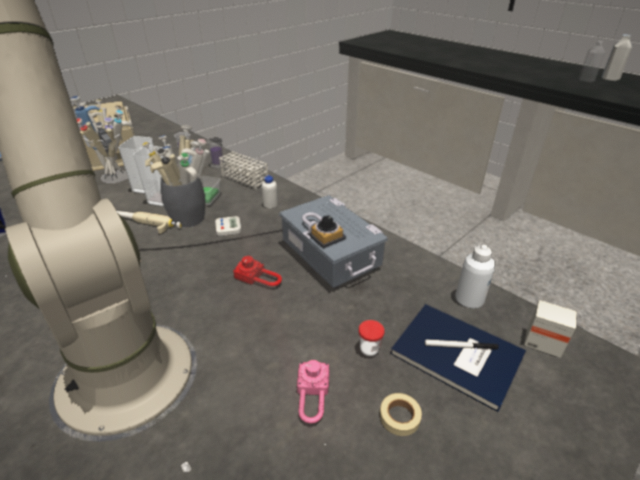

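The top view shows the brass padlock with its black knob on the grey box at about (328,222) and its shackle to the left. Things that could be mistaken for it are the red look-alike at (286,283) and the pink one at (412,322). I choose the brass one on the box and check it in a crop.

```bash
python3 - <<'E'
from h import *
d=shot("top");im=d["image"]
c=im[155:260,250:385];cv2.imwrite("pics/crop1.png",cv2.resize(c,None,fx=5.5,fy=5.5,interpolation=cv2.INTER_CUBIC)[...,::-1])
print(onz(d,[[328,222],[446,165],[203,190],[420,270],[212,252]],0.15).round(3).tolist())
print(dep(d,[[328,222],[300,195],[345,195],[290,235]]).round(3).tolist())
# lid mask by depth
yy,xx=np.mgrid[150:260,250:390];uv=np.c_[xx.ravel(),yy.ravel()]
P=dep(d,uv);m=(abs(P[:,2]-.098)<.008)
r=cv2.minAreaRect(P[m][:,:2].astype(np.float32)*1000);print(r,m.sum())
g=cv2.cvtColor(c,cv2.COLOR_RGB2HSV);k=(abs(P[:,2]-.151)<.006);print(P[k].mean(0),k.sum())
print(np.array(get_image("wrist")["hand_eye"]).round(3).tolist())
E
```

```text
[[0.484, -0.057, 0.15], [0.617, -0.344, 0.15], [0.569, 0.244, 0.15], [0.366, -0.271, 0.15], [0.418, 0.221, 0.15]]
[[0.484, -0.057, 0.148], [0.561, 0.013, 0.096], [0.558, -0.1, 0.096], [0.471, 0.048, -0.002]]
((537.7682495117188, -27.208267211914062), (237.99488830566406, 166.54701232910156), 78.77987670898438) 5120
[ 0.48557561 -0.05754434  0.1506896 ] 98
[[-0.0, -0.963, -0.269, 0.068], [1.0, -0.0, -0.0, -0.0], [0.0, -0.269, 0.963, -0.128], [0.0, 0.0, 0.0, 1.0]]
```

View pics/crop1.png

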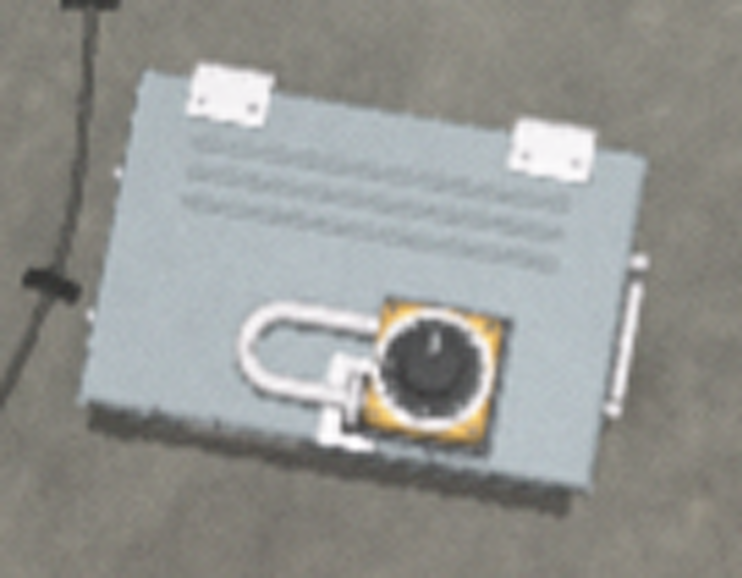

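The crop confirms the brass lock with the dark knob at crop (435,355), the staple at (350,390) and the shackle to the left. The lock's knob measures (0.486, -0.058, 0.151), which matches the expected knob-top height of 0.1515. Box yaw is about -11° and the reach is 0.49. I'll raise the tool and then travel.

```bash
python3 -m pendant '[[[0,0,0,0,0,-4,-1],[0,0,0,0,0,-4,-1],[0,0,0,0,0,-4,-1],[0,0,0,-2.4,-3.3,0,-1],[0,0,0,-2.4,-3.3,0,-1],[0,0,0,-2.4,-3.3,0,-1],[0,0,0,-2.4,-3.3,0,-1],[0,0,0,-2.4,-3.3,0,-1]]]'
python3 -m pendant '[[[0,0,0,-2.4,-3.3,0,-1],[0,0,0,-2.4,-3.3,0,-1],[0,0,0,-2.4,-3.3,0,-1],[0,0,0,-2.4,-3.3,0,-1],[0,0,0,-2.4,-3.3,0,-1],[0,0,0,-2.4,-3.3,0,-1],[0,0,0,-2.4,-3.3,0,-1],[0,0,0,-2.4,-3.3,0,-1]]]'
python3 -c "from h import *;print(get_state()['qpos'].round(2))"
```

```text
clock: 0.87
eef_pos: [0.2479, 0.5145, 0.3652]
eef_rot: [0.0, 0.118, 0.993, -0.0]
wrist_force: [0.0, -0.2, 0.1]
opening: 0.0852
grip_force: 0.0
clock: 1.53
eef_pos: [0.3727, 0.2129, 0.3655]
eef_rot: [0.0, 0.118, 0.993, 0.0]
wrist_force: [-0.2, -0.0, 0.1]
opening: 0.086
grip_force: 0.0
[-0.83  0.09  0.19  2.09 -0.02  0.97  0.71]
```

```bash
python3 -m pendant '[[[0,0,0,-2.4,-3.3,0,-1],[0,0,0,-2.4,-3.3,0,-1],[0,0,0,-2.4,-3.3,0,-1],[0,0,0,-2.4,-3.3,0.5,-1],[0,0,0,-2.4,-3.3,1,-1],[0,0,0,-2.4,-3.3,2,-1],[0,0,0,-2.4,-3.3,2,-1],[0,0,0,0,0,1,-1]]]'
python3 - <<'E'
from h import *
s=get_state();print(s['qpos'].round(2),s['eef_pos'])
d=shot("wrist");save(d,"w1.png")
yy,xx=np.mgrid[0:480:2,0:640:2];uv=np.c_[xx.ravel(),yy.ravel()]
P=dep(d,uv);ok=d["depth"][uv[:,1],uv[:,0]]>0
near=np.hypot(P[:,0]-.4856,P[:,1]+.0575)<.03
for lo,hi in((.145,.158),(.085,.105)):
    m=ok&(P[:,2]>lo)&(P[:,2]<hi)&(near if lo>.1 else True);print(m.sum(),P[m].mean(0),cv2.minEnclosingCircle(P[m][:,:2].astype(np.float32)), uv[m].mean(0))
r=cv2.minAreaRect(P[m][:,:2].astype(np.float32)*1000);print(r)
E
```

```text
clock: 2.2
eef_pos: [0.4805, -0.049, 0.3027]
eef_rot: [0.001, 0.121, 0.993, -0.001]
wrist_force: [0.4, 0.0, -0.1]
opening: 0.085
grip_force: 0.0
[-0.36  0.25  0.43  2.09 -0.13  0.83  1.48] [ 0.48051803 -0.04896314  0.30265989]
213 [ 0.48541216 -0.05634692  0.15050293] ((0.48624011874198914, -0.056572508066892624), 0.013498467393219471) [317.59624413 233.59624413]
7447 [ 0.53247465 -0.02387216  0.09725518] ((0.6037651300430298, -0.1262769252061844), 0.38938769698143005) [363.36726198 255.61434135]
((531.8822021484375, -126.32156372070312), (196.0626220703125, 776.8170776367188), 0.035604216158390045)
```

View pics/w1.png

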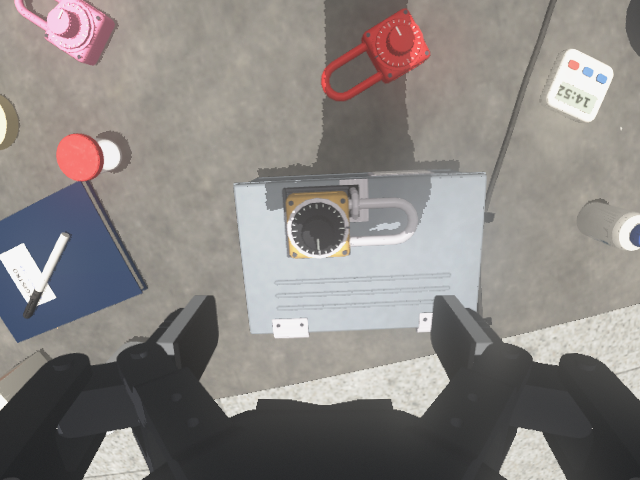

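The view shows the knob at (318,228), the shackle bow at (415,220), and the lid corners at (234,182), (487,172) and (250,333). The knob centre comes out at (0.486, -0.0567) with a radius of 13.5 mm, which agrees with the given size.

```bash
python3 -m pendant '[[[0,0,0,-0.7,-0.6,3,-1],[0,0,0,0,0,3,-1],[0,0,0,0,0,3,-1],[0,0,0,0,0,2,-1],[0,0,0,0,0,0,-1],[0,0,0,0,0,0,-1]]]'
python3 - <<'E'
from h import *
s=get_state();print(s['qpos'].round(3),s['eef_pos'],s['wrist_torque'],pose()[:3,:3].round(3).tolist())
d=shot("wrist");save(d,"w2.png")
yy,xx=np.mgrid[0:480,0:640];uv=np.c_[xx.ravel(),yy.ravel()]
P=dep(d,uv);ok=(d["depth"]>0).ravel()
m=ok&(P[:,2]>.146)&(P[:,2]<.158)&(np.hypot(P[:,0]-.486,P[:,1]+.0567)<.022);print(m.sum(),P[m].mean(0),cv2.minEnclosingCircle(P[m][:,:2].astype(np.float32)))
m=(ok&(abs(P[:,2]-.098)<.004)&(P[:,0]>.42)&(P[:,1]<.1)&(P[:,1]>-.2)).reshape(480,640)
cs,_=cv2.findContours(m.astype(np.uint8),cv2.RETR_EXTERNAL,cv2.CHAIN_APPROX_NONE);c=max(cs,key=cv2.contourArea).reshape(-1,2)
Q=onz(d,c,.098);Q=Q[(Q[:,0]<.47)];
# front edge: fit line
f=cv2.fitLine(Q[:,:2].astype(np.float32),cv2.DIST_HUBER,0,.001,.001).ravel();print(f,np.degrees(np.arctan2(f[0],f[1])),len(Q))
E
```

```text
clock: 2.75
eef_pos: [0.4842, -0.0492, 0.1936]
eef_rot: [-0.001, 0.117, 0.993, -0.0]
wrist_force: [-0.6, 0.8, 0.5]
opening: 0.0855
grip_force: 0.0
[-0.27   0.413  0.347  2.201 -0.257  0.567  1.605] [ 0.48420912 -0.04916534  0.19363076] [-0.0116018  -0.02890601 -0.01333645] [[-0.972, 0.233, -0.002], [0.233, 0.972, 0.0], [0.002, -0.0, -1.0]]
2017 [ 0.48513545 -0.05628311  0.15051964] ((0.4860658347606659, -0.05653712525963783), 0.013760280795395374)
[ 0.19387706  0.9810258   0.44941592 -0.05098824] 11.1791315 338
```

View pics/w2.png

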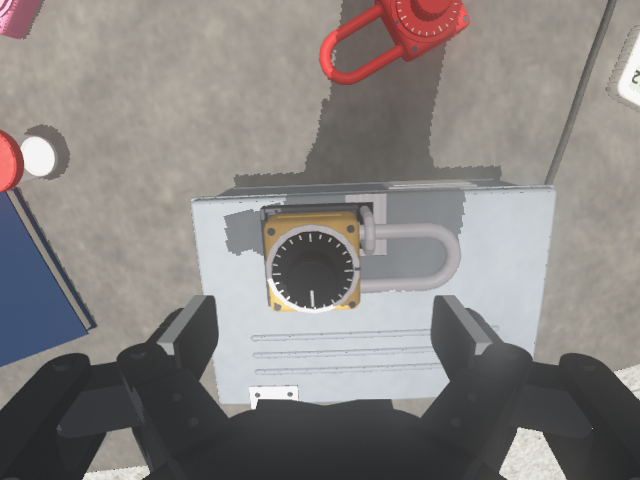

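The knob is at (312,262) and the fingers straddle the lock; the left finger tip is near (190,340). I'm making the final alignment and descent.

```bash
python3 -m pendant '[[[0,0,0,-0.35,-0.7,0.5,-1],[0,0,0,0,0,2,-1],[0,0,0,0,0,1.8,-1],[0,0,0,0,0,0,-1],[0,0,0,0,0,0,-1]]]'; python3 -c "from h import *;s=get_state();print(s['eef_pos'],s['wrist_torque'])"
```

```text
clock: 3.22
eef_pos: [0.4866, -0.0578, 0.1513]
eef_rot: [0.0, 0.118, 0.993, 0.0]
wrist_force: [0.3, -0.8, 0.1]
opening: 0.0857
grip_force: 0.0
[ 0.48659682 -0.05780458  0.15129669] [-0.03761645  0.01342224  0.01346353]
```

```bash
python3 -m pendant '[[[0,0,0,0.05,0.1,0,0],[0,0,0,0,0,0,0.5],[0,0,0,0,0,0,1],[0,0,0,0,0,0,1],[0,0,0,0,0,0,1],[0,0,0,0,0,0,1],[0,0,0,0,0,0,1],[0,0,0,0,0,0,1]]]' 50; python3 -c "from h import *;s=get_state();print(s['eef_pos'],s['wrist_torque'])"
```

```text
clock: 3.88
eef_pos: [0.4864, -0.0564, 0.1514]
eef_rot: [0.0, 0.118, 0.993, 0.0]
wrist_force: [-1.4, 0.2, 8.8]
opening: 0.0238
grip_force: 48.5
[ 0.48637151 -0.05640354  0.1513712 ] [0.04140091 0.41342285 0.05785095]
```

```bash
python3 -m pendant '[[[0,0,0,0,0,0,0.1],[0,0,0,0,0,-0.2,0.1],[0,0,0,0,0,0,1],[0,0,0,0,0,0,1],[0,0,0,0,0,0,1],[0,0,0,0,0,0,1]]]' 50; python3 -c "from h import *;s=get_state();print(s['eef_pos'],s['wrist_torque'])"
```

```text
clock: 4.38
eef_pos: [0.4862, -0.0565, 0.1531]
eef_rot: [0.0, 0.118, 0.993, 0.0]
wrist_force: [-1.9, -1.2, 7.4]
opening: 0.0236
grip_force: 48.6
[ 0.48621381 -0.05647479  0.15312747] [-0.0349382   0.37758422 -0.0117855 ]
```

```bash
cat > t.py <<'E'
from h import *
s=get_state();T=pose(s);print("T",s['clock'],s['eef_pos'].round(4),"yawcw",np.degrees(np.arctan2(T[1,0],-T[0,0])).round(2),s['wrist_force'].round(1),s['wrist_torque'].round(3),s['qpos'][6].round(2),s['opening'])
E
for i in 1; do python3 -m pendant '[[[0,0,2.5,0,0,0,1],[0,0,2.5,0,0,0,1],[0,0,2.5,0,0,0,1],[0,0,2.5,0,0,0,1]]]' >/dev/null; python3 t.py; done
python3 -m pendant '[[[0,0,2.5,0,0,0,1],[0,0,2.5,0,0,0,1]]]' >/dev/null; python3 t.py
python3 -m pendant '[[[0,0,2.5,0,0,0,1],[0,0,2.5,0,0,0,1]]]' >/dev/null; python3 t.py
python3 -m pendant '[[[0,0,2.5,0,0,0,1],[0,0,2.5,0,0,0,1]]]' >/dev/null; python3 t.py
```

```text
T 4.7167 [ 0.4864 -0.0564  0.1531] yawcw 23.62 [-1.3  0.2  7.5] [-0.007  0.237  0.043] 1.54 0.023816349506978106
T 4.8833 [ 0.4864 -0.0564  0.1531] yawcw 28.63 [-1.2  0.4  6.9] [-0.05   0.291  0.07 ] 1.48 0.02351632232659289
T 5.05 [ 0.4864 -0.0564  0.1532] yawcw 33.63 [-1.8  0.5  6.8] [-0.01   0.272  0.068] 1.43 0.024110894208256812
T 5.2167 [ 0.4864 -0.0564  0.1532] yawcw 38.63 [-1.2 -0.3  8.7] [0.06  0.261 0.061] 1.37 0.023667540915575595
```

```bash
cat >> t.py <<'E'
d=shot("wrist");ok=d["depth"]>0
yy,xx=np.nonzero(ok);P=dep(d,np.c_[xx,yy])-[.4862,-.0565,0]
a=np.array([.981,-.194]);b=np.array([.194,.981]);xb=P[:,:2]@a;yb=P[:,:2]@b
m=(abs(P[:,2]-.115)<.007)&(abs(xb)<.026)&(yb>.045)&(yb<.13);print("   bow",m.sum(),np.percentile(yb[m],[97,99.5]).round(4) if m.sum() else "")
E
python3 t.py
python3 -m pendant '[[[0,0,2.5,0,0,0,1],[0,0,2.5,0,0,0,1]]]' >/dev/null; python3 t.py
python3 -m pendant '[[[0,0,2.5,0,0,0,1],[0,0,2.5,0,0,0,1]]]' >/dev/null; python3 t.py
```

```text
T 5.2167 [ 0.4864 -0.0564  0.1532] yawcw 38.63 [-1.2 -0.3  8.7] [0.06  0.261 0.061] 1.37 0.023667540915575595
   bow 3866 [0.0852 0.087 ]
T 5.4333 [ 0.4864 -0.0564  0.1532] yawcw 43.62 [-0.7  0.3  8.1] [0.035 0.264 0.037] 1.31 0.02361627505053725
   bow 3968 [0.0855 0.0873]
T 5.65 [ 0.4864 -0.0564  0.1532] yawcw 48.62 [-2.1  0.1  6.4] [-0.006  0.271  0.043] 1.25 0.023733277609640713
   bow 4125 [0.0861 0.0879]
```

Bow tracking works: 87 mm measured, 88.5 expected when locked. I continue turning and watch it.

```bash

python3 -m pendant '[[[0,0,2.5,0,0,0,1],[0,0,2.5,0,0,0,1]]]' >/dev/null; python3 t.py
python3 -m pendant '[[[0,0,2.5,0,0,0,1],[0,0,2.5,0,0,0,1]]]' >/dev/null; python3 t.py
python3 -m pendant '[[[0,0,2.5,0,0,0,1],[0,0,2.5,0,0,0,1]]]' >/dev/null; python3 t.py
```

```text
T 5.8667 [ 0.4864 -0.0564  0.1532] yawcw 53.62 [-2.2  1.   8.2] [0.04  0.287 0.05 ] 1.19 0.023730645079328823
   bow 4270 [0.0867 0.0883]
T 6.0833 [ 0.4864 -0.0564  0.1532] yawcw 58.62 [-0.6 -0.3  7.4] [0.079 0.247 0.016] 1.13 0.023369172451241
   bow 4361 [0.0869 0.0886]
T 6.3 [ 0.4864 -0.0564  0.1531] yawcw 63.61 [-1.3  0.9  8.2] [0.056 0.222 0.047] 1.07 0.023451482322943307
   bow 4434 [0.087  0.0885]
```

```bash

python3 -m pendant '[[[0,0,2.5,0,0,0,1],[0,0,2.5,0,0,0,1]]]' >/dev/null; python3 t.py
python3 -m pendant '[[[0,0,2.5,0,0,0,1],[0,0,2.5,0,0,0,1]]]' >/dev/null; python3 t.py
python3 -m pendant '[[[0,0,2.5,0,0,0,1],[0,0,2.5,0,0,0,1]]]' >/dev/null; python3 t.py
```

```text
T 6.5167 [ 0.4864 -0.0564  0.1531] yawcw 68.61 [-0.4  0.3  6.6] [-0.093  0.235  0.091] 1.01 0.023273333118598884
   bow 4513 [0.0871 0.0887]
T 6.7333 [ 0.4864 -0.0564  0.1532] yawcw 73.61 [-1.5  1.3  7.9] [0.172 0.296 0.071] 0.95 0.023497968783627293
   bow 4519 [0.0869 0.0885]
T 6.95 [ 0.4864 -0.0564  0.1532] yawcw 78.61 [-1.3  1.4  9.3] [0.145 0.29  0.059] 0.89 0.023726682855898674
   bow 4521 [0.0867 0.0883]
```

```bash

python3 -m pendant '[[[0,0,2.5,0,0,0,1],[0,0,2.5,0,0,0,1]]]' >/dev/null; python3 t.py
python3 -m pendant '[[[0,0,2.5,0,0,0,1],[0,0,2.5,0,0,0,1]]]' >/dev/null; python3 t.py
python3 -m pendant '[[[0,0,2.5,0,0,0,1],[0,0,2.5,0,0,0,1]]]' >/dev/null; python3 t.py
```

```text
T 7.1667 [ 0.4865 -0.0564  0.1531] yawcw 83.6 [-2.1  0.7  8.6] [0.165 0.275 0.109] 0.83 0.023710925259030607
   bow 4539 [0.0862 0.0878]
T 7.3833 [ 0.4864 -0.0564  0.1531] yawcw 88.61 [0.  0.  7.4] [0.026 0.186 0.045] 0.77 0.023660660132231788
   bow 4571 [0.086  0.0875]
T 7.6 [ 0.4864 -0.0564  0.1532] yawcw 93.61 [0.1 1.6 8.1] [0.176 0.277 0.031] 0.71 0.023841322641200546
   bow 4600 [0.0861 0.0876]
```

```bash

python3 -m pendant '[[[0,0,2.5,0,0,0,1],[0,0,2.5,0,0,0,1]]]' >/dev/null; python3 t.py
python3 -m pendant '[[[0,0,2.5,0,0,0,1],[0,0,2.5,0,0,0,1]]]' >/dev/null; python3 t.py
python3 -m pendant '[[[0,0,2.5,0,0,0,1],[0,0,2.5,0,0,0,1]]]' >/dev/null; python3 t.py
```

```text
T 7.8167 [ 0.4865 -0.0564  0.1531] yawcw 98.61 [-1.1  0.2  8. ] [0.153 0.242 0.087] 0.65 0.02343416746945894
   bow 4571 [0.086  0.0875]
T 8.0333 [ 0.4865 -0.0564  0.1532] yawcw 103.61 [-1.1 -0.1  6.1] [-0.     0.311  0.113] 0.59 0.023802460784637526
   bow 4566 [0.0861 0.0876]
T 8.25 [ 0.4865 -0.0564  0.1532] yawcw 108.61 [-1.4  0.2  7.8] [0.137 0.22  0.019] 0.53 0.023859022696045066
   bow 4526 [0.0861 0.0876]
```

```bash

python3 -m pendant '[[[0,0,2.5,0,0,0,1],[0,0,2.5,0,0,0,1]]]' >/dev/null; python3 t.py
python3 -m pendant '[[[0,0,2.5,0,0,0,1],[0,0,2.5,0,0,0,1]]]' >/dev/null; python3 t.py
```

```text
T 8.4667 [ 0.4865 -0.0564  0.1531] yawcw 113.61 [-1.2  0.3  7.8] [0.125 0.159 0.053] 0.47 0.023642601038232652
   bow 4769 [0.0881 0.0896]
T 8.6833 [ 0.4865 -0.0564  0.1532] yawcw 118.61 [-1.  -0.1  8.6] [ 0.071  0.188 -0.007] 0.4 0.024274274563583213
   bow 4999 [0.0902 0.0918]
```

```bash
python3 -c "
from h import *
d=shot('wrist');save(d,'w3.png')"
```

```text
(no output)
```

View pics/w3.png

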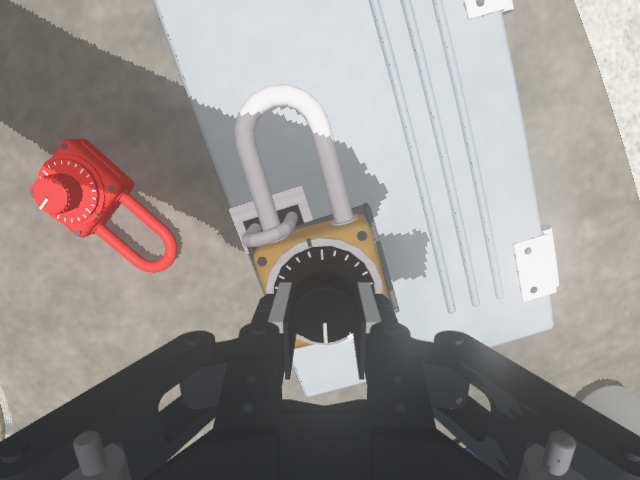

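The shackle bow, at (285,90), is coming out. Its travel is 4.2 mm, beyond any false notch, so I creep on.

```bash

python3 -m pendant '[[[0,0,2,0,0,0,1],[0,0,0,0,0,0,1]]]' >/dev/null; python3 t.py
python3 -m pendant '[[[0,0,2,0,0,0,1],[0,0,0,0,0,0,1]]]' >/dev/null; python3 t.py
```

```text
T 8.95 [ 0.4865 -0.0564  0.1532] yawcw 120.62 [-0.8  0.4  9.9] [ 0.111  0.219 -0.037] 0.38 0.0239209500894502
   bow 4991 [0.0903 0.092 ]
T 9.1667 [ 0.4865 -0.0564  0.1531] yawcw 122.62 [-0.9  0.2  9. ] [0.249 0.231 0.021] 0.35 0.02339502012187982
   bow 4965 [0.0903 0.092 ]
```

The dial is in the true notch and the shackle has sprung out about 5 mm. I release it, lift, and rotate by -21.4° to line up with the shackle.

```bash

python3 -m pendant '[[[0,0,0,0,0,0,-1],[0,0,0,0,0,0,-1],[0,0,0,0,0,0,-1],[0,0,0,0,0,-2,-1],[0,0,0,0,0,-2,-1],[0,0,-7.1,0,0,0,-1],[0,0,-7.1,0,0,0,-1],[0,0,-7.2,0,0,0,-1]]]' | tail -1
python3 -m pendant '[[[0,0,-7.1,0,0,0,-1],[0,0,0,3,0,0,-1],[0,0,0,2,0,0,-1],[0,0,0,0,0,0,-1],[0,0,0,0,0,0,-1]]]';python3 t.py
```

```text
clock: 9.63
eef_pos: [0.5078, -0.0103, 0.1525]
eef_rot: [0.0, 0.845, 0.535, -0.0]
wrist_force: [0.3, -0.1, -0.5]
opening: 0.0821
grip_force: 0.0
T 9.6333 [ 0.5078 -0.0103  0.1525] yawcw 115.27 [ 0.3 -0.1 -0.5] [-0.005 -0.015 -0.014] 0.35 0.08206950096728333
   bow 4165 [0.0912 0.0924]out of range
```

The first call was refused (7.2 exceeds 7.16), so the tool slid off the knob while opening. I check the lock before going on.

```bash

python3 -m pendant '[[[0,0,0,0,0,-2.5,-1],[0,0,-7.1,0,0,-1.5,-1],[0,0,-7.1,0,0,0,-1],[0,0,0,0,0,0,-1],[0,0,0,0,0,0,-1]]]'
python3 t.py; python3 - <<'E'
from h import *
d=shot("wrist");save(d,"w4.png")
yy,xx=np.nonzero(d["depth"]>0);P=dep(d,np.c_[xx,yy])
m=(abs(P[:,2]-.151)<.004)&(np.hypot(P[:,0]-.486,P[:,1]+.0567)<.022);print(m.sum(),P[m].mean(0),cv2.minEnclosingCircle(P[m][:,:2].astype(np.float32)))
a=np.array([.981,-.194]);b=np.array([.194,.981]);Q=P[:,:2]-[.4862,-.0565];xb=Q@a;yb=Q@b
for lo in(.055,.06,.065):
    m=(abs(P[:,2]-.116)<.005)&(abs(xb)<.035)&(yb>lo)&(yb<lo+.005);print(lo,np.percentile(xb[m],[1,99]).round(4),P[m][:,2].max().round(4))
E
```

```text
clock: 10.1
eef_pos: [0.5071, -0.0118, 0.1928]
eef_rot: [-0.0, 0.774, 0.633, 0.0]
wrist_force: [-0.6, 0.8, -0.6]
opening: 0.0849
grip_force: 0.0
T 10.1 [ 0.5071 -0.0118  0.1928] yawcw 101.48 [-0.6  0.8 -0.6] [-0.042 -0.011 -0.037] 0.45 0.0849447230486174
   bow 2821 [0.0911 0.0925]
1688 [ 0.48691318 -0.05518091  0.15050769] ((0.4864657521247864, -0.05661497637629509), 0.013895449228584766)
0.055 [-0.0181  0.024 ] 0.1204
0.06 [-0.0179  0.0245] 0.1207
0.065 [-0.0176  0.0244] 0.1201
```

View pics/w4.png

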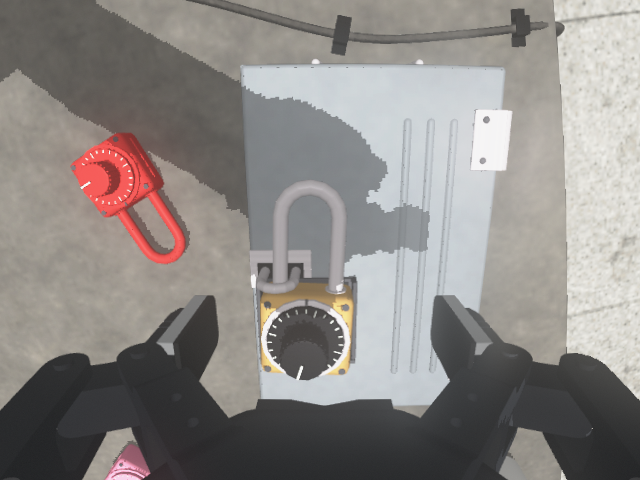

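The lock is in place with its shackle bow at (310,185), the legs at (280,240) and (338,240), and the knob at (303,345). I move over the shackle.

```bash

python3 -m pendant '[[[0,0,0,1.3,-0.95,0,-1],[0,0,0,0,0,2,-1],[0,0,0,0,0,2,-1],[0,0,0,0,0,0,-1],[0,0,0,0,0,0,-1]]]'
python3 t.py
```

```text
clock: 10.62
eef_pos: [0.5001, 0.0029, 0.152]
eef_rot: [-0.001, 0.774, 0.634, -0.001]
wrist_force: [-0.4, 0.3, -0.3]
opening: 0.0856
grip_force: 0.0
T 10.6167 [0.5001 0.0029 0.152 ] yawcw 101.36 [-0.4  0.3 -0.3] [-0.01  -0.036  0.035] 0.5 0.08556729950941346
   bow 3989 [0.0914 0.0925]
```

```bash

python3 -m pendant '[[[0,0,0,0,0,1.5,-1],[0,0,0,0,0,1.5,-1],[0,0,0,0,0,0.5,-1],[0,0,0,0,0,0,-0.2],[0,0,0,0,0,0,0.2],[0,0,0,0,0,0,1],[0,0,0,0,0,0,1],[0,0,0,0,0,0,1]]]' 60
python3 t.py
```

```text
clock: 11.33
eef_pos: [0.5009, 0.0036, 0.1184]
eef_rot: [0.0, 0.773, 0.635, 0.0]
wrist_force: [-0.6, 1.6, 5.8]
opening: 0.0409
grip_force: 59.6
T 11.3333 [0.5009 0.0036 0.1184] yawcw 101.21 [-0.6  1.6  5.8] [ 0.069  0.43  -0.089] 0.57 0.04091929257815009
   bow 6221 [0.0917 0.0928]
```

```bash

python3 -m pendant '[[[0,0,0,0.3,0,0,1],[0,0,0,0.3,0,0,1],[0,0,0,0.3,0,0,1],[0,0,0,0.3,0,0,1]]]'
python3 t.py
```

```text
clock: 11.72
eef_pos: [0.5036, 0.0153, 0.118]
eef_rot: [0.0, 0.773, 0.635, 0.0]
wrist_force: [-0.2, -2.0, 4.3]
opening: 0.041
grip_force: 59.6
T 11.7167 [0.5036 0.0153 0.118 ] yawcw 101.2 [-0.2 -2.   4.3] [-0.52   0.149  0.066] 0.55 0.04103871396235893
   bow 7349 [0.1035 0.1048]
```

Bow is at 104.8 mm, so travel is about 17 mm under a 2 N pull. I continue to the stop.

```bash

python3 -m pendant '[[[0,0,0,0.3,0,0,1],[0,0,0,0.3,0,0,1],[0,0,0,0.2,0,0,1],[0,0,0,0.1,0,0,1],[0,0,0,0,0,0,1]]]'
python3 t.py
```

```text
clock: 12.18
eef_pos: [0.5052, 0.0236, 0.1177]
eef_rot: [0.001, 0.773, 0.635, -0.0]
wrist_force: [1.4, -5.0, 5.5]
opening: 0.0406
grip_force: 59.6
T 12.1833 [0.5052 0.0236 0.1177] yawcw 101.2 [ 1.4 -5.   5.5] [-0.976 -0.167  0.23 ] 0.53 0.04056763220085868
   bow 7964 [0.1117 0.1131]
```

```bash

python3 -m pendant '[[[0,0,0,0.2,0,0,1],[0,0,0,0.2,0,0,1],[0,0,0,0,0,0,1]]]'
python3 t.py; python3 - <<'E'
from h import *
d=shot("wrist");save(d,"w5.png")
E
```

```text
clock: 12.48
eef_pos: [0.5052, 0.0241, 0.1179]
eef_rot: [0.002, 0.773, 0.634, -0.001]
wrist_force: [-1.2, -16.1, 5.9]
opening: 0.0407
grip_force: 59.4
T 12.4833 [0.5052 0.0241 0.1179] yawcw 101.34 [ -1.2 -16.1   5.9] [-3.608  0.506  0.544] 0.53 0.040720994972216054
   bow 7936 [0.1122 0.1135]
```

View pics/w5.png

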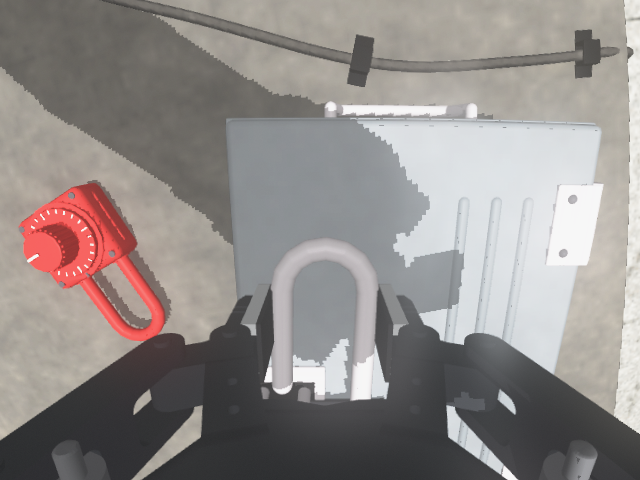

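The U of the shackle is at (325,250) and its short-leg tip at (283,390), clear of the staple at (300,385); the stop was felt at 16 N. I release, rise and re-measure the knob.

```bash

python3 -m pendant '[[[0,0,0,-0.35,0,0,1],[0,0,0,0,0,0,-0.3],[0,0,0,0,0,0,-1],[0,0,0,0,0,0,-1],[0,0,0,0,0,0,-1],[0,0,0,0,0,-2.5,-1],[0,0,0,0,0,-2.5,-1],[0,0,0,0,0,-2.5,-1]]]'
python3 -m pendant '[[[0,0,0,-4,0,0,-1],[0,0,0,-2,0,0,-1],[0,0,0,0,0,0,-1],[0,0,0,0,0,0,-1]]]'
python3 t.py; cat > k.py <<'E'
from h import *
d=shot("wrist")
yy,xx=np.nonzero(d["depth"]>0);P=dep(d,np.c_[xx,yy])
m=(abs(P[:,2]-.151)<.004)&(np.hypot(P[:,0]-.487,P[:,1]+.0545)<.022);print("knob",m.sum(),P[m].mean(0),cv2.minEnclosingCircle(P[m][:,:2].astype(np.float32)))
T=pose();p=(P-T[:3,3])@T[:3,:3]
f=(p[:,2]>-.04)&(p[:,2]<.02)&(abs(p[:,0])<.014)&(abs(p[:,1])<.065)&(abs(p[:,1])>.035)
print("tip z tool",f.sum(),np.percentile(p[f][:,2],[90,99,100]) if f.sum() else "")
h=d["image"];hs=cv2.cvtColor(h,cv2.COLOR_RGB2HSV)[yy,xx]
m=(hs[:,0]>12)&(hs[:,0]<28)&(hs[:,1]>110)&(abs(P[:,2]-.129)<.004)
r=cv2.minAreaRect((P[m][:,:2]*1000).astype(np.float32));print("body",m.sum(),r)
save(d,"w6.png")
E
python3 k.py
```

```text
clock: 13.25
eef_pos: [0.5043, 0.0247, 0.1932]
eef_rot: [-0.001, 0.773, 0.635, -0.001]
wrist_force: [0.3, 0.4, 0.4]
opening: 0.0855
grip_force: 0.0
clock: 13.58
eef_pos: [0.493, -0.0346, 0.1928]
eef_rot: [-0.0, 0.773, 0.634, 0.0]
wrist_force: [-0.6, -1.1, -0.6]
opening: 0.0856
grip_force: 0.0
T 13.5833 [ 0.493  -0.0346  0.1928] yawcw 101.3 [-0.6 -1.1 -0.6] [0.018 0.002 0.025] 0.5 0.08556155254888922
   bow 4284 [0.1097 0.1116]
knob 1840 [ 0.48671948 -0.05442669  0.15056037] ((0.48670142889022827, -0.05554640293121338), 0.013850606977939606)
tip z tool 7261 [-0.00586242  0.00016666  0.00228546]
body 599 ((486.5122375488281, -55.15983200073242), (51.450782775878906, 53.926387786865234), 76.30159759521484)
```

View pics/w6.png

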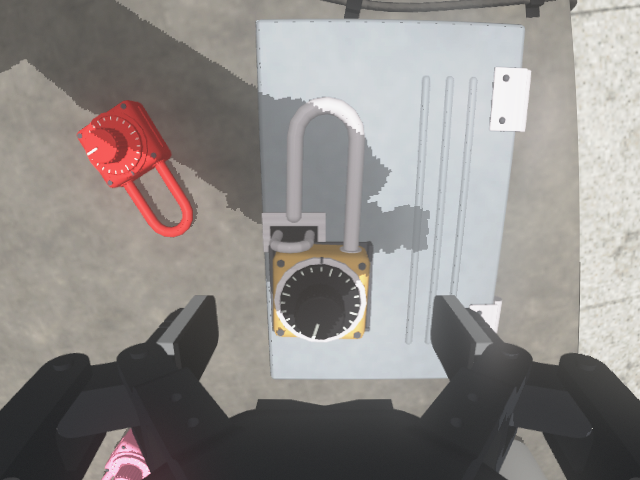

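The opened short leg ends at (293,215), free of the staple at (292,235); the knob is at (320,297). I descend over the body and grip it across x.

```bash

python3 -m pendant '[[[0,0,0,-2,-0.2,0,-1],[0,0,0,0,0,0,-1],[0,0,0,0,0,2.5,-1],[0,0,0,0,0,2.5,-1],[0,0,0,0,0,1.5,-1],[0,0,0,0,0,0.7,-1],[0,0,0,0,0,0,-1],[0,0,0,0,0,0,-1]]]'
python3 t.py
```

```text
clock: 14.35
eef_pos: [0.4876, -0.0534, 0.1208]
eef_rot: [-0.0, 0.773, 0.635, -0.0]
wrist_force: [-0.8, -2.3, 0.2]
opening: 0.0856
grip_force: 0.0
T 14.35 [ 0.4876 -0.0534  0.1208] yawcw 101.21 [-0.8 -2.3  0.2] [ 0.029 -0.002  0.017] 0.68 0.0855797633920782
   bow 11111 [0.1093 0.1115]
```

```bash

python3 -m pendant '[[[0,0,0,0,0,0,-0.6],[0,0,0,0,0,0,-0.3],[0,0,0,0,0,0,0],[0,0,0,0,0,0,1],[0,0,0,0,0,0,1],[0,0,0,0,0,0,1],[0,0,0,0,0,0,1]]]' 60
python3 t.py
```

```text
clock: 14.98
eef_pos: [0.4877, -0.0534, 0.1217]
eef_rot: [0.0, 0.773, 0.635, 0.001]
wrist_force: [-2.5, 1.6, 11.4]
opening: 0.0548
grip_force: 61.2
T 14.9833 [ 0.4877 -0.0534  0.1217] yawcw 101.23 [-2.5  1.6 11.4] [ 0.316  0.573 -0.1  ] 0.68 0.05476897989127456
   bow 10847 [0.1093 0.1114]
```

Gripped with a 55 mm reading, which fits the 56 mm body. I lift slowly, then higher.

```bash

python3 -m pendant '[[[0,0,0,0,0,-0.5,1],[0,0,0,0,0,-1,1],[0,0,0,0,0,-1.5,1],[0,0,0,0,0,-1.5,1],[0,0,0,0,0,0,1]]]'
python3 t.py
python3 -c "
from h import *
d=shot('wrist');save(d,'w7.png')"
```

```text
clock: 15.45
eef_pos: [0.4883, -0.0538, 0.1678]
eef_rot: [0.001, 0.773, 0.635, 0.001]
wrist_force: [0.6, -0.4, -1.5]
opening: 0.0545
grip_force: 64.2
T 15.45 [ 0.4883 -0.0538  0.1678] yawcw 101.21 [ 0.6 -0.4 -1.5] [-0.041 -0.046  0.029] 0.59 0.054544679306268246
   bow 0
```

View pics/w7.png

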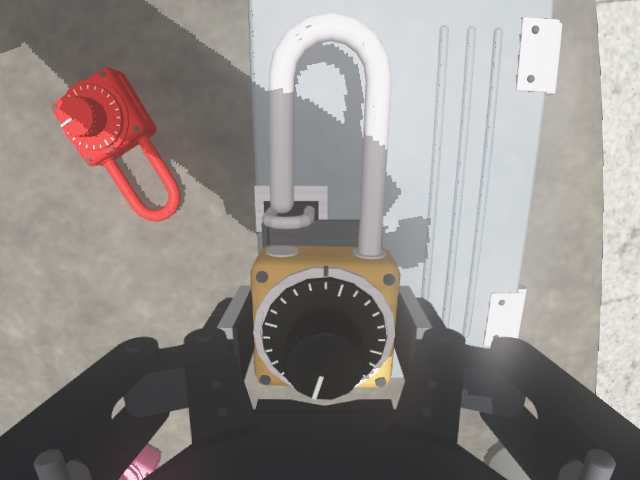

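The padlock hangs level from the gripper with its shackle open (bow at (330,20)) and the tray is empty. I raise it another 12 cm.

```bash

python3 -m pendant '[[[0,0,0,0,0,-2,1],[0,0,0,0,0,-2,1],[0,0,0,0,0,-2,1],[0,0,0,0,0,-2,1],[0,0,0,0,0,-2,1],[0,0,0,0,0,-1.5,1],[0,0,0,0,0,-0.5,1],[0,0,0,0,0,0,1]]]'
python3 -m pendant '[[[0,0,0,0,0,0,1],[0,0,0,0,0,0,1],[0,0,0,0,0,0,1],[0,0,0,0,0,0,1]]]'
python3 - <<'E'
from h import *
d=shot("wrist");yy,xx=np.nonzero(d["depth"]>0);P=dep(d,np.c_[xx,yy])
Q=P[:,:2]-[.4868,-.0555];xb=Q@[.981,-.194];yb=Q@[.194,.981]
m=(P[:,2]>.2)&(abs(xb)<.025)&(yb>.06)&(yb<.14);print("shackle z",np.percentile(P[m][:,2],[1,50,99]).round(3),"bow end",np.percentile(yb[m],99.5))
d=shot("top");print("lid z",dep(d,[[300,195],[345,195]])[:,2])
E
```

```text
clock: 16.22
eef_pos: [0.4877, -0.0533, 0.2858]
eef_rot: [0.0, 0.773, 0.635, 0.001]
wrist_force: [-0.3, -0.0, -2.5]
opening: 0.0545
grip_force: 64.9
clock: 16.55
eef_pos: [0.4871, -0.0536, 0.285]
eef_rot: [-0.0, 0.773, 0.635, -0.001]
wrist_force: [0.5, -0.1, -3.1]
opening: 0.0546
grip_force: 64.9
shackle z [0.277 0.281 0.283] bow end 0.11010841847669707
lid z [0.69815606 0.63984389]
```

```bash
python3 -c "from workcell import finish_job;print(finish_job())"
```

```text
the job is handed in; nothing more can be done
None
```

The job is handed in: the dial was stopped in the true notch, the shackle pulled to its stop and the padlock lifted. The gripper now holds it with the shackle open, about 16 cm above the lid. The lid looked shut in the last clear view, and I went near none of the things round the box.

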